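# Reset a tripped breaker under a spring-catch lid

## Robot

A 6-joint arm with a two-finger parallel gripper is mounted at the origin on a cart in front of the work surface, level with it; the furniture and walls round the work are solid. World frame = base frame: x ahead of the robot, y to its left, z up, the work surface at z = 0. Lengths are in m, angles in rad, forces in N, time in s.
With the tool pointing down it reaches from about 0.35 to 0.925 m from the base axis. Payload 6.4 kg.
Tool frame: the origin (TCP) lies at the very end of the fingers, on their centre line; the grasp point (between the pads) lies 19 mm behind it (tcp_to_grasp is the distance from the TCP to the grasp point, in m); z points along the fingers, y is the direction in which the jaws open and shut (so a half turn about z gives the same grasp; the last joint's range is limited). The gripper opens to 85 mm and grips with 20 to 120 N. Pads are 22 mm wide; open, the fingers measure 114 mm over their backs; the gripper's body (76 mm by 85 mm) begins 54 mm behind the grasp point. The pads swing forward as they close: fully open they stand 13 mm farther back than shut.
Start: joints at [-1.522, 0.245, 1.558, -0, 1.339, -0.174], TCP at [0.144, -0.634, 0.231] pointing down, gripper open.
Joint ranges: [-3.13, 3.13], [-1.02, 2.26], [0.13, 2.54], [-0.95, 4.09], [0.21, 2.88], [-2.74, 2.74]. Speed limits (rad/s): [2.57, 2.57, 3.14, 3.14, 3.14, 3.14].

## Interface

Orientations are given as a rotation vector (axis times angle).
In Python, from plant import * gives the robot as it stands.
- The arm moves only by the tool carry_out, never from a script. Its argument "plan" is a list of rows, each a list of 3 entries, a list of its own where there are three numbers: the shift along the tool's x, y, z in mm, then the turn about the tool's z in degrees, then the gripper's target within -1 to 1 (fully open at 1, half-way at 0, shut at -1). In form: [[[dx, dy, dz], turn, hand], ...]. A call has 1 to 20 rows; each row shifts and turns the pose as measured when the row begins, along the tool's axes as they then stand; what a row does not reach is not made up. A row lasts 1/8 s, in which the tool goes at most 62.5 mm and 10.7 degrees, less where a joint would pass 70% of its speed; a pose out of reach is approached as far as the arm can. A call is refused whole if a number of a shift passes 62.5 or a number of a turn 10.7, either way. A call with a gripper value outside its range is refused whole. The fingers move at their own pace and stop on an object; "squeeze" is the grip in N (left out, the last holds). Time passes only in rows, so rows that do not move let the fingers close. It gives the time, the measured TCP pose, the force and the opening at its end, in the units of the state.
- sense(): the state, without advancing time (a new reading comes with each control period).
- read_camera(name): name is "scene" or "top" or "wrist"; returns a dict with "frame" (384x512x3 uint8, blue, green, red), "range_z" (384x512 float32, m along the optical axis (not along the pixel's ray), 0 where there is no reading), "intrinsics" (3x3 intrinsics, pixels), "origin" and "rotation" of the camera in the world; the wrist camera has in their place "T_tool_cam" (4x4, takes a point from camera to tool coordinates, whose origin is the TCP and whose axes are the flange's). Camera axes: x right, y down, z forward; pixel columns grow to the right and rows downward; lengths in m; the calibration is good to about 2 mm. A picture is of the moment at which its call begins: read the wrist's pose just before it.
- finish_job(): hands the job in, once; it reports no verdict.
The state is a dict: "t": time; "joints": joint angles; "joint_velocities": joint speeds; "joint_efforts": joint torques, N m; "tool_pos": TCP position; "ee_rot": TCP orientation; "force": force on the tool from outside, world axes, zero at the start; "torque": the same for the moment, N m; "opening": opening from 0.0 (shut) to 1.0 (fully open).
Only numpy, scipy, OpenCV 4.12 (cv2) and the standard library are available. Lean on these libraries where they do the work, as an engineer would, in place of code of your own. Each camera call takes 0.05 s, during which the arm holds its last target.

## Task

One breaker in the portable power box has tripped: its toggle has dropped towards the catch. Press the red catch so that the clear lid springs ajar, swing the lid up until it stands open by itself, push the tripped toggle over to ON like its neighbours, then swing the lid back down and press it shut until the catch holds it. Work gently with the fingertips alone: force nothing, squeeze nothing, pick nothing up, and leave the other breakers and the things lying round about as they are.

Things in the scene. Friction and masses are not known exactly. Their poses are not given: they have to be found in the camera images.
- power_box: blue-grey portable power box, fixed on the bench, 176 mm deep (x), 230 wide (y), 70 high; origin: centre of its underside, x axis from the catch side (front, facing the robot, three blue capped outlets) to the hinge side, z up. A clear framed lid covers x = -51 to +86 mm; the front strip, x = -88 to -61 mm, 58 mm high, carries the red catch. Side handles stand out to y = +-131 mm
- deck (a point): centre of the row of breakers under the lid, on the grey deck: 20 mm behind the box's origin, 47 mm above the bench. Three two-pole breakers sit side by side here, in any order, 54 mm apart along the box's y. Their white fronts, 44 x 36 mm, are 52 mm above the bench, their black toggles (green face up = on, red face up = off) reach up to 66 mm; the rim round the well (x = -52 to +80, y = +-107 mm) is 70 mm high
- catch_pad (a point): centre of the top of the red thumb pad of the catch (24 mm in x, 40 mm in y), 70 mm above the bench, 74 mm in front of the box's origin. The catch is a rocker on a cross pin 34 mm behind the pad's centre: pressing the pad down swings its bar, inside the box, off the steel keeper that hangs about 45 mm down from the middle of the lid's front edge. Its two red arms stand inside the well at x = -43 to -37 mm
- catch (a joint): angle of the catch in rad: 0 = hooked (its spring brings it back there), 0.24 = pad fully pressed, its centre 8 mm down, which takes about 3.5 N; the lid is let go at about 0.2
- lid (a joint): angle of the lid in rad: about 0.015 = shut and held by the catch (0 = pressed right down); let go, a spring pin lifts it to about 0.36 (ajar) and holds it there; beyond 1.65 it stands open by itself, at rest at its stop, 1.85. Swung down it falls onto the pin and stays ajar; pressing its front edge down with 7 to 9 N to about 0 makes the hook snap over it
- lid_hinge (a point): middle of the lid's hinge axis, which runs along the box's y axis, 80 mm behind the box's origin and 74 mm above the bench; the frame turns with the lid: -x points from the hinge to the lid's front edge, z out of the lid's outer face
- lid_edge (a point): middle of the lid's front edge, 131 mm from the hinge axis; the lid is 222 mm wide and 6 mm thick and weighs 0.14 kg; this point is at half its thickness. Frame as lid_hinge. The steel keeper, 12 mm wide, hangs under its middle, so lift the edge from below beside it; ajar, it stands about 50 mm above the rim
- tripped_toggle (a joint): angle in rad of the toggle of the breaker that has tripped (starts off): 0 = off (leaning towards the catch), 1.0 = on (leaning towards the lid's hinge). It snaps over centre: past 0.5 it goes on by itself. Pushing it over takes 3 to 4 N at the tip
- tripped_tip (a point): middle of the top edge of the toggle of the breaker that has tripped (starts off); axes turn with the toggle: y along its 26 mm width, z out along it from its pivot (20 mm behind the tip); the toggle is 7 mm thick
- breaker_a_toggle (a joint): angle in rad of the toggle of the first of the two breakers that did not trip (starts on): 0 = off (leaning towards the catch), 1.0 = on (leaning towards the lid's hinge). It snaps over centre: past 0.5 it goes on by itself. Pushing it over takes 3 to 4 N at the tip
- breaker_a_tip (a point): middle of the top edge of the toggle of the first of the two breakers that did not trip (starts on); axes turn with the toggle: y along its 26 mm width, z out along it from its pivot (20 mm behind the tip); the toggle is 7 mm thick
- breaker_b_toggle (a joint): angle in rad of the toggle of the second of the two breakers that did not trip (starts on): 0 = off (leaning towards the catch), 1.0 = on (leaning towards the lid's hinge). It snaps over centre: past 0.5 it goes on by itself. Pushing it over takes 3 to 4 N at the tip
- breaker_b_tip (a point): middle of the top edge of the toggle of the second of the two breakers that did not trip (starts on); axes turn with the toggle: y along its 26 mm width, z out along it from its pivot (20 mm behind the tip); the toggle is 7 mm thick
- driver_blue: small screwdriver with a blue handle, 169 mm long, lying beside the right end of the power box; a bystander, to be left alone
- marker_red: red paint marker, 131 mm long, 15 mm thick, lying beside the left end of the power box; a bystander, to be left alone
- t_key: T-handle hex key with a yellow handle, 148 mm long, lying in front of the power box; a bystander, to be left alone
- seal_box: flat green parts box with a clear snap lid, 75 x 112 x 34 mm, behind the power box; a bystander, to be left alone
- tape_measure: yellow pocket tape measure, 37 x 84 x 66 mm, to the right; a bystander, to be left alone

How it is judged:
On the way, in this order (a step that is already met when the one before it is completed fails the run):
1. the catch has been pressed and the lid has sprung ajar (value of joint lid between 0.25 and 0.8 rad), for 0.2 s.
2. the lid has been swung up and stands open (value of joint lid above 1.6 rad), for 0.3 s.
3. the tripped breaker's toggle is on (value of joint tripped_toggle above 0.85 rad), for 0.2 s.
At the end, for the whole second after the job is handed in: the lid is down (below 0.05 rad) and hooked by the catch (catch back below 0.06 rad), and all three toggles are on (above 0.85 rad) (value of joint lid below 0.05 rad and value of joint catch below 0.06 rad and value of joint each of tripped_toggle, breaker_a_toggle, breaker_b_toggle above 0.85 rad); the robot touches nothing.
It fails at once if a breaker that had not tripped is switched off (value of joint any of breaker_a_toggle, breaker_b_toggle below 0.5 rad).
It fails at once if the lid, the catch or a toggle is squeezed or forced with more than 50 N (contact force between the fingers and lid above 50 N or contact force between the fingers and catch above 50 N or contact force between the fingers and tripped_toggle above 50 N or contact force between the fingers and breaker_a_toggle above 50 N or contact force between the fingers and breaker_b_toggle above 50 N).
It fails at once if a thing lying near the box is picked up or pushed more than 20 mm from its place (distance of any of driver_blue, marker_red, t_key, seal_box, tape_measure from where it was at the start of the episode above 0.02 m).
It also fails if it takes over 56 s, if anything falls off the work surface, if the arm or the gripper's body presses on something with over 40 N, if the wrist force passes 120 N, or if a joint passes its speed limit or range.

## Working session

There is one attempt and no reset: what is moved stays moved. The work goes in short steps, Python scripts to look and compute and a tool call to move; the robot and the scene stay as the last step left them, time stands still between calls to the robot, and variables do not carry over. Pictures are saved under pics/ and viewed, and the job is handed in when it is done.

Besides the shell and the picture viewer there is one more tool, called after ">>>" by a JSON object that holds its "fn" and its "kwargs". carry_out: Moves the arm, as the interface text tells. Its arguments: {"type":"object","properties":{"plan":{"type":"array","items":{"type":"array"}},"squeeze":{"type":"number"}},"required":["plan"]}

```bash
ls; mkdir -p pics; python3 - <<'E'
from plant import *
import cv2,pickle
print(sense())
d={}
for n in ["scene","top","wrist"]:
    c=read_camera(n); d[n]=c
    cv2.imwrite(f"pics/{n}0.png",c["frame"])
    print(n,{k:v for k,v in c.items() if k not in("frame","range_z")})
pickle.dump(d,open("c0.pkl","wb"))
E
```

```text
pics
{'t': 0.0, 'joints': array([-1.52212278e+00,  2.45832943e-01,  1.55903887e+00, -1.91236442e-05,
        1.33868074e+00, -1.74136409e-01]), 'joint_velocities': array([ 1.13776081e-03,  1.94226401e-03, -7.86103173e-04, -6.18907945e-05,
       -6.92242067e-04,  4.39314593e-04]), 'joint_efforts': array([-2.48440865e-04, -4.29515970e+01, -3.26125896e+01, -2.05890838e-04,
        5.37120781e-03, -2.47865404e-05]), 'tool_pos': array([ 0.14358122, -0.63336408,  0.23015489]), 'ee_rot': array([-3.12017169e+00, -3.49054856e-01, -1.63727040e-04]), 'force': array([1.0542749 , 0.75253734, 0.20649685]), 'torque': array([ 0.00185956, -0.0039667 ,  0.03755197]), 'opening': 0.9990415747533763}
scene {'intrinsics': array([[481.76943594,   0.        , 251.77545775],
       [  0.        , 481.76943594, 191.45556402],
       [  0.        ,   0.        ,   1.        ]]), 'origin': array([-0.08097122,  0.68202931,  0.96175784]), 'rotation': array([-0.96049952,  2.4613875 , -1.104912  ])}
top {'intrinsics': array([[485.86743716,   0.        , 258.30514773],
       [  0.        , 485.86743716, 192.29752257],
       [  0.        ,   0.        ,   1.        ]]), 'origin': array([ 0.46295137, -0.07101915,  1.48747564]), 'rotation': array([-2.15852784,  2.19442009, -0.05483069])}
wrist {'intrinsics': array([[315.64679288,   0.        , 259.65789914],
       [  0.        , 315.64679288, 197.37642083],
       [  0.        ,   0.        ,   1.        ]]), 'T_tool_cam': array([[-1.30291970e-05, -9.45558240e-01, -3.25452938e-01,
         8.48325782e-02],
       [ 9.99999985e-01, -6.80423176e-05,  1.57653446e-04,
        -8.30178478e-04],
       [-1.71215087e-04, -3.25452931e-01,  9.45558227e-01,
        -1.42307160e-01],
       [ 0.00000000e+00,  0.00000000e+00,  0.00000000e+00,
         1.00000000e+00]])}
```

View pics/scene0.png

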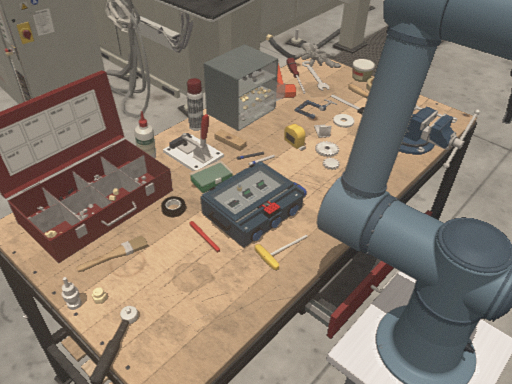

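View pics/top0.png

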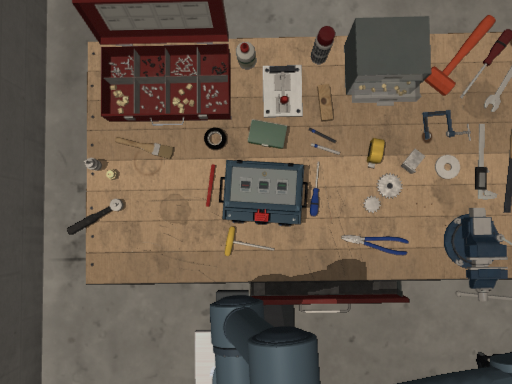

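Scene view: the box sits near (255,200) px with the red catch facing the robot. Top view: the box is centred near (264,192) with the catch at (262,216), t_key at (245,243), marker at (211,185), driver at (316,190). I'll enlarge these next.

```bash
python3 - <<'E'
import cv2,pickle
d=pickle.load(open("c0.pkl","rb"))
f=d["top"]["frame"][145:260,195:335]
cv2.imwrite("pics/topc.png",cv2.resize(f,None,fx=5.2,fy=5.2,interpolation=cv2.INTER_CUBIC))
f=d["scene"]["frame"][150:275,185:320]
cv2.imwrite("pics/scenec.png",cv2.resize(f,None,fx=4.7,fy=4.7,interpolation=cv2.INTER_CUBIC))
E
```

```text
(no output)
```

View pics/topc.png

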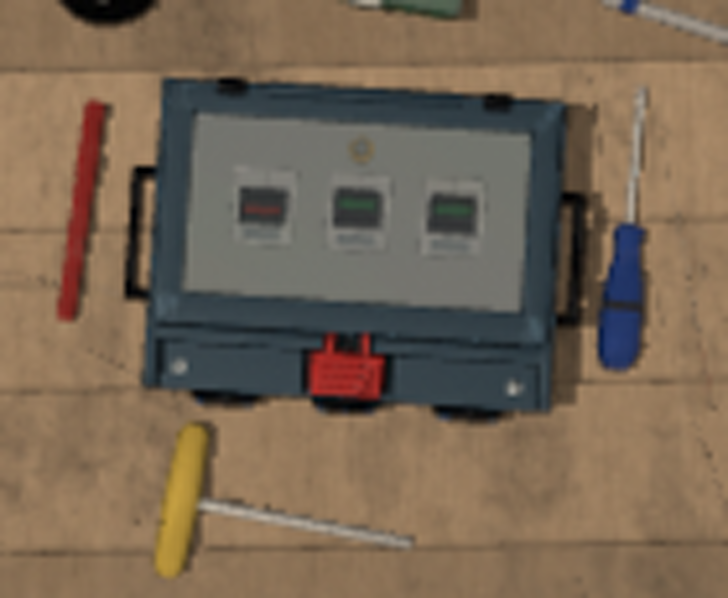

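View pics/scenec.png

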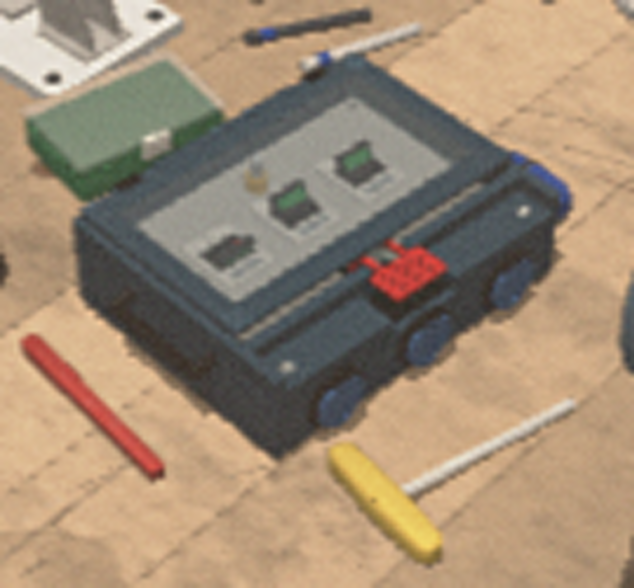

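The enlarged crops show the tripped (red) toggle on the left breaker at (263,205) in the top crop, and the pad at (345,375). The strip corners are (145,385) and (550,411), and the hinge corners are (163,80) and (565,103).

```bash
cat > h.py <<'E'
import numpy as np,cv2
from scipy.spatial.transform import Rotation as R
def ray(cam,uv,z):
    K=cam["intrinsics"];Rm=R.from_rotvec(cam["rotation"]).as_matrix()
    v=Rm@np.array([(uv[0]-K[0,2])/K[0,0],(uv[1]-K[1,2])/K[1,1],1.])
    o=cam["origin"]; return o+v*(z-o[2])/v[2]
E
python3 - <<'E'
import pickle
from h import *
d=pickle.load(open("c0.pkl","rb"));t=d["top"];s=d["scene"]
P=lambda u,v,z:ray(t,(195+(u+.5)/5.2-.5,145+(v+.5)/5.2-.5),z)
S=lambda u,v,z:ray(s,(185+(u+.5)/4.7-.5,150+(v+.5)/4.7-.5),z)
for n,a in dict(fl=(145,385,.058),fr=(550,411,.058),scl=(178,366,.058),scr=(515,387,.058),pad=(345,375,.07),hl=(163,80,.077),hr=(565,103,.077),trip=(263,208,.064),ta=(357,208,.066),tb=(453,214,.066),keyL=(165,575,.01),keyR=(410,543,.005)).items(): print(n,P(*a).round(4))
for n,a in dict(pad=(407,275,.07),scl=(288,367,.058),scr=(524,211,.058)).items(): print("S",n,S(*a).round(4))
# depth-based lid/strip plane heights
z=t["range_z"];Rm=R.from_rotvec(t["rotation"]).as_matrix();K=t["intrinsics"]
v,u=np.mgrid[0:384,0:512]
p=np.stack([(u-K[0,2])/K[0,0]*z,(v-K[1,2])/K[1,1]*z,z],-1)@Rm.T+t["origin"]
m=(p[...,2]>.05)&(p[...,2]<.09)&(u>215)&(u<312)&(v>155)&(v<230)
q=p[m];r=cv2.minAreaRect(q[:,:2].astype(np.float32));print(r,len(q))
m=(u>255)&(u<266)&(v>213)&(v<220);print(p[m][:,2].round(3)[:20])
E
```

```text
fl [0.4872 0.0626 0.058 ]
fr [ 0.4688 -0.166   0.058 ]
scl [0.4976 0.0437 0.058 ]
scr [ 0.4827 -0.1465  0.058 ]
pad [ 0.4907 -0.0509  0.07  ]
hl [0.6582 0.0488 0.077 ]
hr [ 0.641  -0.1769  0.077 ]
trip [ 0.586  -0.0059  0.064 ]
ta [ 0.5849 -0.0591  0.066 ]
tb [ 0.5805 -0.1132  0.066 ]
keyL [0.3774 0.0566 0.01  ]
keyR [ 0.3935 -0.0863  0.005 ]
S pad [ 0.4886 -0.0481  0.07  ]
S scl [0.4968 0.0424 0.058 ]
S scr [ 0.4811 -0.1471  0.058 ]
((0.5621827840805054, -0.0585489422082901), (0.25790828466415405, 0.18288356065750122), 84.80352783203125) 4669
[0.069 0.069 0.07  0.062 0.07  0.071 0.07  0.065 0.072 0.067 0.066 0.075
 0.067 0.063 0.069 0.067 0.072 0.073 0.07  0.068]
```

>>> {"fn": "carry_out", "kwargs": {"plan": [[[33,-35,0],0,-1],[[33,-35,0],0,-1],[[33,-35,0],0,-1],[[33,-35,0],0,-1],[[33,-35,0],0,-1],[[33,-35,0],0,-1],[[33,-35,0],0,-1],[[33,-35,0],0,-1],[[33,-35,0],0,-1],[[33,-35,0],0,-1],[[33,-35,0],0,-1],[[33,-35,0],0,-1],[[33,-35,0],0,-1],[[33,-35,0],0,-1],[[0,0,0],0,-1]], "squeeze": 20}}

```text
t: 2.02
tool_pos: [0.4948, -0.0337, 0.2289]
ee_rot: [-3.118, -0.345, -0.001]
force: [-0.1, 0.7, 0.4]
opening: 0.003
```

>>> {"fn": "carry_out", "kwargs": {"plan": [[[0,0,0],-10.2,-1],[[0,0,0],-10.2,-1],[[0,0,0],-10.2,-1],[[0,0,0],-10.2,-1],[[0,0,0],-10.2,-1],[[0,0,0],-10.2,-1],[[0,0,0],-10.2,-1],[[0,0,0],-10.2,-1],[[0,0,0],-10.2,-1],[[0,0,0],-10.2,-1],[[0,0,0],-10.2,-1],[[0,0,0],-10.2,-1],[[0,0,0],-10.2,-1],[[0,0,0],-10.2,-1],[[0,0,0],-10.2,-1],[[0,0,0],-10.2,-1],[[0,0,0],0,-1]]}}

```text
t: 4.15
tool_pos: [0.486, -0.0457, 0.2241]
ee_rot: [0.007, -3.131, -0.004]
force: [1.1, 0.6, 0.4]
opening: 0.0
```

```bash
cat >> h.py <<'E'
O=np.array([.564,-.057]);YAW=-.079
def box(p): 
    c,s=np.cos(YAW),np.sin(YAW);d=np.asarray(p)[:2]-O
    return np.array([c*d[0]+s*d[1],-s*d[0]+c*d[1],p[2]])*1000
def st():
    from plant import sense
    s=sense();Rm=R.from_rotvec(s["ee_rot"]).as_matrix()
    c,sn=np.cos(YAW),np.sin(YAW);B=np.array([[c,sn,0],[-sn,c,0],[0,0,1]])
    yx=np.degrees(np.arctan2((B@Rm)[1,0],(B@Rm)[0,0]))
    print("t",s["t"],"box mm",box(s["tool_pos"]).round(1),"toolx yaw in box",round(yx,2),"F",np.round(s["force"],1),"tilt",(B@Rm)[:,2].round(3),"op",round(s["opening"],2)); return s
E
python3 - <<'E'
from h import *
from plant import *
import pickle
s=st(); c=read_camera("wrist"); c["s"]=s; pickle.dump(c,open("w1.pkl","wb"))
cv2.imwrite("pics/w1.png",cv2.resize(c["frame"],None,fx=1.5,fy=1.5))
E
```

```text
t 4.15 box mm [-78.6   5.1 224.1] toolx yaw in box -175.22 F [1.1 0.6 0.4] tilt [-0.011  0.002 -1.   ] op 0.0
```

View pics/w1.png

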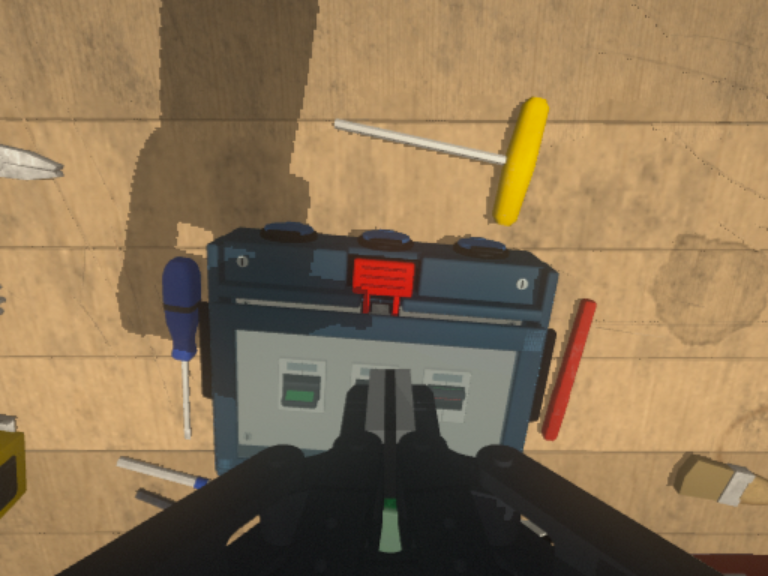

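Wrist view: pad centre (384,278), strip screws (242,261) and (522,284). The finger tips are at about (390,372). I'll cross-check the box pose from these.

```bash
cat >> h.py <<'E'
def wray(c,uv,z):
    s=c["s"];Rm=R.from_rotvec(s["ee_rot"]).as_matrix();T=c["T_tool_cam"];K=c["intrinsics"]
    v=Rm@T[:3,:3]@np.array([(uv[0]-K[0,2])/K[0,0],(uv[1]-K[1,2])/K[1,1],1.]);o=s["tool_pos"]+Rm@T[:3,3]
    return o+v*(z-o[2])/v[2]
E
python3 - <<'E'
from h import *
import pickle
c=pickle.load(open("w1.pkl","rb"))
for n,u,v,z in [("pad",384,278,.07),("scr",242,261,.058),("scl",522,284,.058)]:
    p=wray(c,((u+.5)/1.5-.5,(v+.5)/1.5-.5),z);print(n,p.round(4),box(p).round(1))
E
```

```text
pad [ 0.4905 -0.0481  0.07  ] [-74.    3.1  70. ]
scr [ 0.4825 -0.1435  0.058 ] [-74.4 -92.6  58. ]
scl [0.4979 0.0461 0.058 ] [-74.   97.5  58. ]
```

>>> {"fn": "carry_out", "kwargs": {"plan": [[[0,-1,0],4.8,-1],[[0,-1,20],0,-1],[[0,-1,30],0,-1],[[0,0,30],0,-1],[[0,0,30],0,-1],[[0,0,20],0,-1],[[0,0,0],0,-1]]}}

```text
t: 5.08
tool_pos: [0.4841, -0.0509, 0.0912]
ee_rot: [-0.166, -3.128, -0.001]
force: [0.5, -0.4, -0.0]
opening: 0.003
```

```bash
sed -i 's/-.057\])/-.0555])/' h.py; python3 -c "
from h import *;st()"
```

```text
t 5.075 box mm [-80.   -1.8  91.2] toolx yaw in box 178.45 F [ 0.5 -0.4 -0. ] tilt [-0.009  0.    -1.   ] op 0.0
```

>>> {"fn": "carry_out", "kwargs": {"plan": [[[0,1,10],-1.3,-1],[[0,0,8],0,-1],[[0,0,4],0,-1],[[0,0,3],0,-1],[[0,0,3],0,-1]]}}

```text
t: 5.7
tool_pos: [0.4859, -0.0507, 0.0647]
ee_rot: [-0.132, -3.134, 0.001]
force: [-0.9, 0.6, 3.8]
opening: -0.001
```

```bash
python3 -c "
from h import *;st()"
```

```text
t 5.7 box mm [-78.3  -1.4  64.7] toolx yaw in box 179.71 F [-0.9  0.6  3.8] tilt [-0.005 -0.001 -1.   ] op -0.0
```

>>> {"fn": "carry_out", "kwargs": {"plan": [[[0,0,2],0,-1],[[0,0,2],0,-1],[[0,0,0],0,-1]]}}

```text
t: 6.08
tool_pos: [0.4863, -0.0508, 0.0625]
ee_rot: [-0.131, -3.133, 0.001]
force: [-4.1, 1.6, 5.3]
opening: 0.007
```

```bash
python3 - <<'E'
from h import *
from plant import *
st()
c=read_camera("scene"); f=c["frame"][130:275,185:340]
cv2.imwrite("pics/s2.png",cv2.resize(f,None,fx=4,fy=4,interpolation=cv2.INTER_CUBIC))
E
```

```text
t 6.075 box mm [-77.9  -1.4  62.5] toolx yaw in box 179.73 F [-4.1  1.6  5.3] tilt [-0.006 -0.001 -1.   ] op 0.01
```

View pics/s2.png

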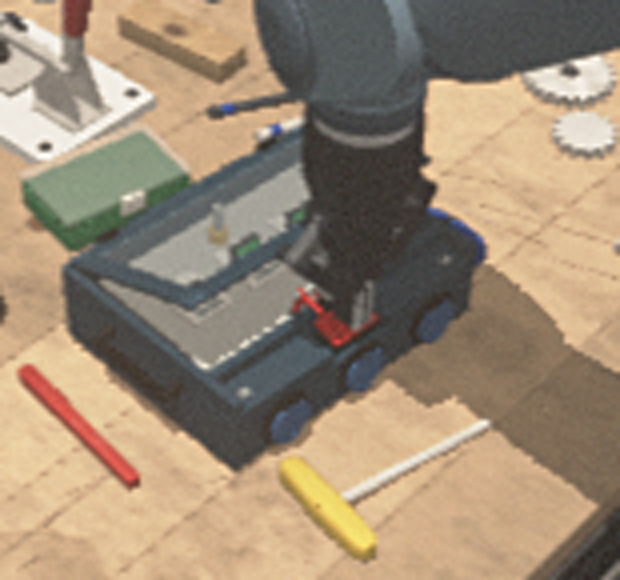

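The lid has sprung ajar: its front edge is up at about (190,300), clear of the rim. I'll release the pad, back off towards the front, and look again.

>>> {"fn": "carry_out", "kwargs": {"plan": [[[2,0,-6],0,-1],[[15,0,-10],0,-1],[[20,10,-10],0,-1],[[10,15,-15],0,-1],[[0,15,-5],0,-1],[[0,0,0],0,-1]]}}

```text
t: 6.88
tool_pos: [0.4432, -0.0063, 0.1105]
ee_rot: [-0.133, -3.138, 0.003]
force: [0.7, -0.6, 0.8]
opening: 0.001
```

```bash
python3 - <<'E'
from h import *
from plant import *
s=st()
c=read_camera("scene"); f=c["frame"][130:275,185:340]
c=read_camera("wrist");c["s"]=s
import pickle;pickle.dump(c,open("w2.pkl","wb"))
cv2.imwrite("pics/s3.png",cv2.resize(f,None,fx=4,fy=4,interpolation=cv2.INTER_CUBIC))
cv2.imwrite("pics/w3.png",c["frame"])
E
```

```text
t 6.875 box mm [-124.3   39.6  110.5] toolx yaw in box 179.68 F [ 0.7 -0.6  0.8] tilt [-0.001 -0.002 -1.   ] op 0.0
```

View pics/s3.png

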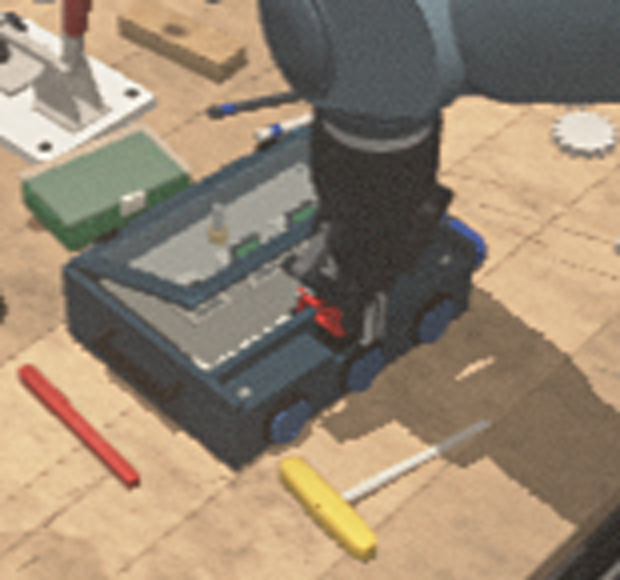

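View pics/w3.png

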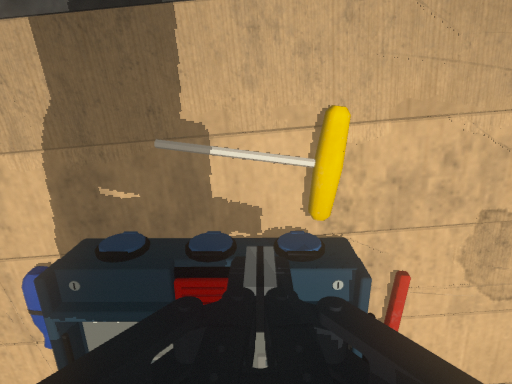

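Both views show the lid standing ajar and nothing else moved: catch at (330,310) in the scene crop, t_key untouched. Next I'll bring the fingertip to the front edge beside the keeper.

>>> {"fn": "carry_out", "kwargs": {"plan": [[[0,0,6],0,-1],[[-20,0,6],0,-1],[[-20,0,0],0,-1],[[-18,0,0],0,-1],[[-8,0,0],0,-1],[[0,0,0],0,-1]]}}

```text
t: 7.72
tool_pos: [0.5088, -0.0143, 0.0921]
ee_rot: [-0.138, -3.129, 0.001]
force: [0.0, -0.4, -0.2]
opening: -0.003
```

```bash
python3 - <<'E'
from h import *
from plant import *
s=st()
th=np.arange(.36,1.75,.07)
x=80-131*np.cos(th)-3*np.sin(th);z=74+131*np.sin(th)-3*np.cos(th)
print(np.c_[th,x,z][::2].round(2).tolist());print(np.c_[np.diff(x),np.diff(z)].round(1).tolist())
E
```

```text
t 7.725 box mm [-58.3  36.7  92.1] toolx yaw in box 179.46 F [ 0.  -0.4 -0.2] tilt [-0.01  -0.001 -1.   ] op -0.0
[[0.36, -43.66, 117.34], [0.5, -36.4, 134.17], [0.64, -26.87, 149.83], [0.78, -15.24, 164.0], [0.92, -1.75, 176.41], [1.06, 13.34, 186.81], [1.2, 29.74, 195.01], [1.34, 47.11, 200.84], [1.48, 65.13, 204.19], [1.62, 83.45, 204.99]]
[[3.3, 8.5], [3.9, 8.3], [4.5, 8.0], [5.0, 7.7], [5.6, 7.3], [6.1, 6.9], [6.5, 6.4], [7.0, 6.0], [7.4, 5.5], [7.7, 4.9], [8.1, 4.4], [8.3, 3.8], [8.6, 3.2], [8.8, 2.6], [9.0, 2.0], [9.1, 1.4], [9.1, 0.7], [9.2, 0.1], [9.2, -0.6]]
```

>>> {"fn": "carry_out", "kwargs": {"plan": [[[-3,0,0],0,-1],[[-3,0,0],0,-1]]}}

```text
t: 7.98
tool_pos: [0.513, -0.0146, 0.0913]
ee_rot: [-0.138, -3.125, 0.001]
force: [-8.4, -0.2, 3.9]
opening: 0.0
```

>>> {"fn": "carry_out", "kwargs": {"plan": [[[-4,0,-8],0,-1],[[-4,0,-8],0,-1]]}}

```text
t: 8.22
tool_pos: [0.5192, -0.0151, 0.1068]
ee_rot: [-0.138, -3.119, 0.0]
force: [-3.3, 1.3, 0.6]
opening: 0.001
```

```bash
python3 - <<'E'
from h import *
from plant import *
s=st()
c=read_camera("scene"); f=c["frame"][130:275,185:340]
cv2.imwrite("pics/s4.png",cv2.resize(f,None,fx=4,fy=4,interpolation=cv2.INTER_CUBIC))
E
```

```text
t 8.225 box mm [-47.8  36.7 106.8] toolx yaw in box 179.47 F [-3.3  1.3  0.6] tilt [-0.019 -0.001 -1.   ] op 0.0
```

View pics/s4.png

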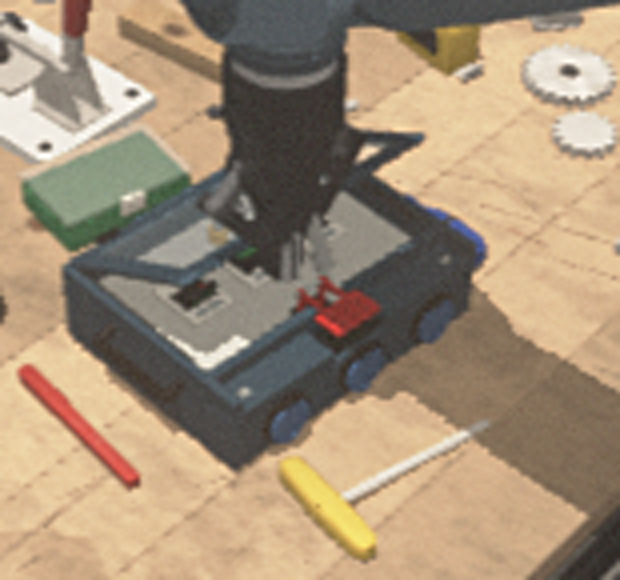

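The lid has lifted further and follows the fingertip with only about 3 N. I'll continue along the arc.

>>> {"fn": "carry_out", "kwargs": {"plan": [[[-5,0,-8],0,-1],[[-5,0,-8],0,-1],[[-6,0,-7],0,-1],[[-6,0,-7],0,-1]]}}

```text
t: 8.78
tool_pos: [0.5439, -0.0172, 0.1409]
ee_rot: [-0.137, -3.122, 0.001]
force: [-1.8, 0.4, 0.2]
opening: -0.003
```

```bash
python3 - <<'E'
from h import *
from plant import *
s=st()
c=read_camera("scene"); f=c["frame"][110:255,185:340]
cv2.imwrite("pics/s5.png",cv2.resize(f,None,fx=4,fy=4,interpolation=cv2.INTER_CUBIC))
E
```

```text
t 8.775 box mm [-23.   36.6 140.9] toolx yaw in box 179.49 F [-1.8  0.4  0.2] tilt [-0.016 -0.001 -1.   ] op -0.0
```

View pics/s5.png

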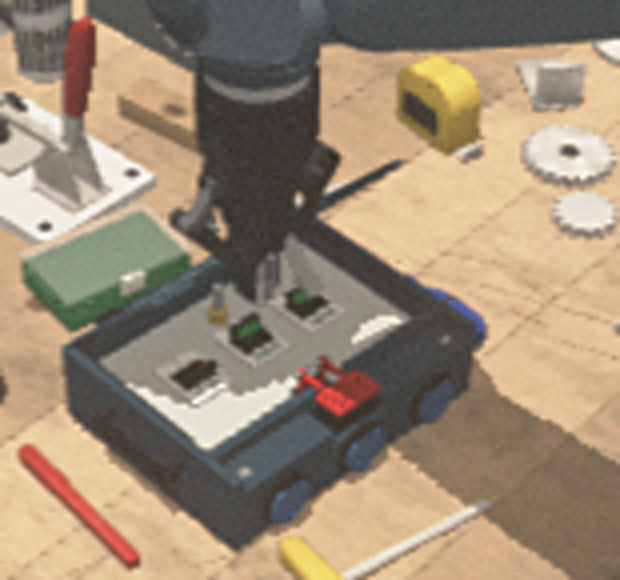

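The lid is now behind the gripper, at an estimated 0.8 rad, and the force stays low. I'll continue.

>>> {"fn": "carry_out", "kwargs": {"plan": [[[-7,0,-6],0,-1],[[-7,0,-6],0,-1],[[-7,0,-6],0,-1],[[-8,0,-5],0,-1],[[-8,0,-5],0,-1],[[-8,0,-4],0,-1]]}}

```text
t: 9.57
tool_pos: [0.5946, -0.0217, 0.1752]
ee_rot: [-0.138, -3.128, 0.001]
force: [0.1, -0.4, 0.8]
opening: -0.003
```

```bash
python3 - <<'E'
from h import *
from plant import *
s=st()
c=read_camera("scene"); f=c["frame"][90:245,185:340]
cv2.imwrite("pics/s6.png",cv2.resize(f,None,fx=3.8,fy=3.8,interpolation=cv2.INTER_CUBIC))
E
```

```text
t 9.575 box mm [ 27.9  36.1 175.2] toolx yaw in box 179.47 F [ 0.1 -0.4  0.8] tilt [-0.011 -0.001 -1.   ] op -0.0
```

View pics/s6.png

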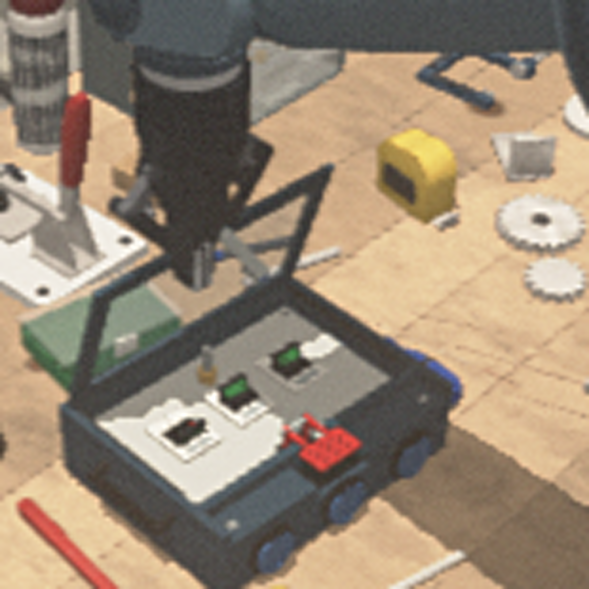

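The lid stands almost vertical, its top bar running from (95,290) to (330,170). I'll push it on past vertical.

>>> {"fn": "carry_out", "kwargs": {"plan": [[[-8,0,-2],0,-1],[[-8,0,-1],0,-1],[[-8,0,0],0,-1],[[-8,0,0],0,-1],[[-8,0,0],0,-1],[[-8,0,0],0,-1]]}}

```text
t: 10.38
tool_pos: [0.6466, -0.0264, 0.1782]
ee_rot: [-0.138, -3.129, 0.001]
force: [0.0, 0.6, -0.5]
opening: -0.002
```

```bash
python3 - <<'E'
from h import *
from plant import *
s=st()
c=read_camera("scene"); f=c["frame"][90:245,185:340]
cv2.imwrite("pics/s7.png",cv2.resize(f,None,fx=3.8,fy=3.8,interpolation=cv2.INTER_CUBIC))
E
```

```text
t 10.375 box mm [ 80.   35.5 178.2] toolx yaw in box 179.46 F [ 0.   0.6 -0.5] tilt [-0.009 -0.001 -1.   ] op -0.0
```

View pics/s7.png

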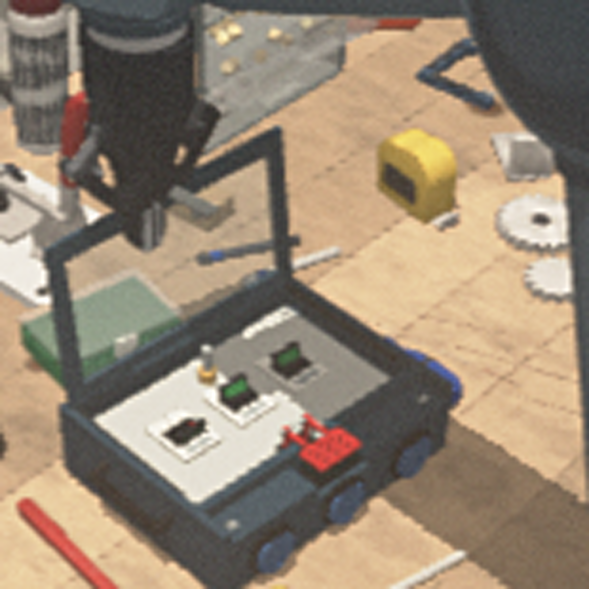

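>>> {"fn": "carry_out", "kwargs": {"plan": [[[-7,0,0],0,-1],[[0,0,0],0,-1],[[20,0,0],0,-1],[[30,0,0],0,-1],[[30,0,0],0,-1],[[0,0,0],0,-1]]}}

```text
t: 11.18
tool_pos: [0.5728, -0.0199, 0.1785]
ee_rot: [-0.139, -3.13, 0.001]
force: [0.5, -0.3, 0.3]
opening: -0.002
```

```bash
python3 - <<'E'
from h import *
from plant import *
import pickle
s=st()
c=read_camera("scene"); f=c["frame"][90:245,185:340];t=read_camera("top");pickle.dump((s,c,t),open("c8.pkl","wb"))
g=t["frame"][130:245,195:335]
cv2.imwrite("pics/s8.png",np.hstack([cv2.resize(f,(400,400),interpolation=cv2.INTER_CUBIC),cv2.resize(g,(400,329),interpolation=cv2.INTER_CUBIC)[:, :] if 0 else cv2.resize(g,(400,400))]))
E
```

```text
t 11.175 box mm [  5.9  36.2 178.5] toolx yaw in box 179.46 F [ 0.5 -0.3  0.3] tilt [-0.009 -0.001 -1.   ] op -0.0
```

View pics/s8.png

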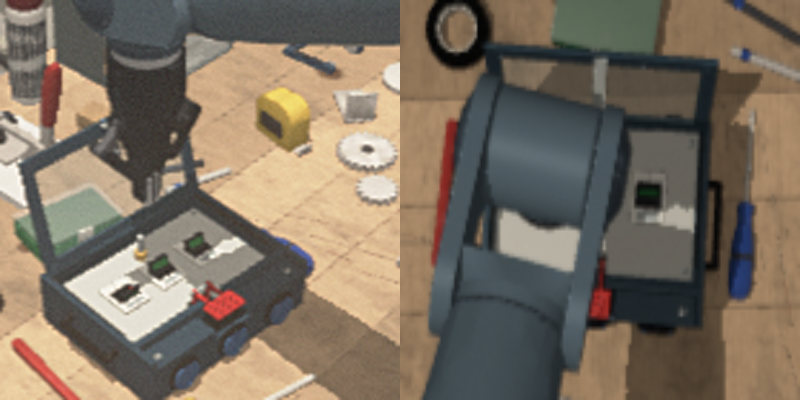

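The lid stands open by itself at its stop. The red toggle is at (125,290) in the left view and the others are on. I'll move in front of the tripped toggle.

>>> {"fn": "carry_out", "kwargs": {"plan": [[[10,9,10],0,-1],[[11,9,20],0,-1],[[0,0,25],0,-1],[[0,0,25],0,-1],[[0,0,15],0,-1],[[0,0,0],0,-1]]}}

```text
t: 12.02
tool_pos: [0.5545, 0.0023, 0.0793]
ee_rot: [-0.137, -3.131, 0.001]
force: [-0.4, -0.7, 0.4]
opening: -0.0
```

```bash
python3 - <<'E'
from h import *
from plant import *
import pickle
s=st()
c=read_camera("scene"); f=c["frame"][130:245,185:340];w=read_camera("wrist")
w["s"]=s;pickle.dump(w,open("w9.pkl","wb"))
cv2.imwrite("pics/s9.png",np.vstack([cv2.resize(f,(400,297),interpolation=cv2.INTER_CUBIC),cv2.resize(w["frame"],(400,300))]))
E
```

```text
t 12.025 box mm [-14.   56.8  79.3] toolx yaw in box 179.52 F [-0.4 -0.7  0.4] tilt [-0.008 -0.001 -1.   ] op -0.0
```

View pics/s9.png

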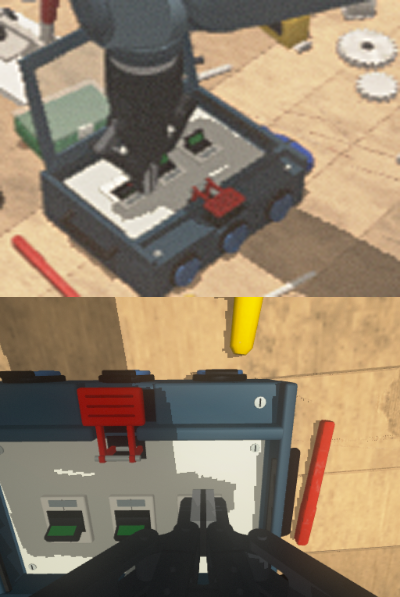

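The fingertip is just in front of the tripped breaker, at (205,495) in the wrist view. I'll descend and push.

>>> {"fn": "carry_out", "kwargs": {"plan": [[[0,-2,10],0,-1],[[0,0,9],0,-1],[[0,0,0],0,-1],[[-4,0,0],0,-1],[[-4,0,0],0,-1],[[-4,0,0],0,-1]]}}

```text
t: 12.88
tool_pos: [0.5702, -0.0018, 0.0633]
ee_rot: [0.138, 3.138, -0.002]
force: [-0.1, -0.1, -1.0]
opening: 0.0
```

>>> {"fn": "carry_out", "kwargs": {"plan": [[[-4,0,0],0,-1],[[-4,0,0],0,-1],[[-3,0,0],0,-1]]}}

```text
t: 13.25
tool_pos: [0.5815, -0.0028, 0.0664]
ee_rot: [-0.137, -3.135, 0.003]
force: [-1.5, 0.2, 0.6]
opening: -0.001
```

```bash
python3 - <<'E'
from h import *
st()
E
```

```text
t 13.25 box mm [13.3 53.9 66.4] toolx yaw in box 179.54 F [-1.5  0.2  0.6] tilt [-0.003 -0.002 -1.   ] op -0.0
```

The height rose to 66 mm, so the tip may have ridden over the toggle. I'll back off and look.

>>> {"fn": "carry_out", "kwargs": {"plan": [[[0,0,-15],0,-1],[[10,0,-10],0,-1],[[15,0,0],0,-1],[[12,0,0],0,-1],[[0,0,0],0,-1]]}}

```text
t: 13.88
tool_pos: [0.5416, 0.0009, 0.093]
ee_rot: [-0.136, -3.135, 0.003]
force: [-0.5, -0.1, -0.2]
opening: 0.004
```

```bash
python3 - <<'E'
from h import *
from plant import *
import pickle
s=st()
c=read_camera("scene"); f=c["frame"][170:245,205:290];w=read_camera("wrist")
cv2.imwrite("pics/s10.png",np.vstack([cv2.resize(f,(400,353),interpolation=cv2.INTER_CUBIC),cv2.resize(w["frame"][180:],(500,200))[:, :400]]))
E
```

```text
t 13.875 box mm [-26.8  54.4  93. ] toolx yaw in box 179.54 F [-0.5 -0.1 -0.2] tilt [-0.004 -0.002 -1.   ] op 0.0
```

View pics/s10.png

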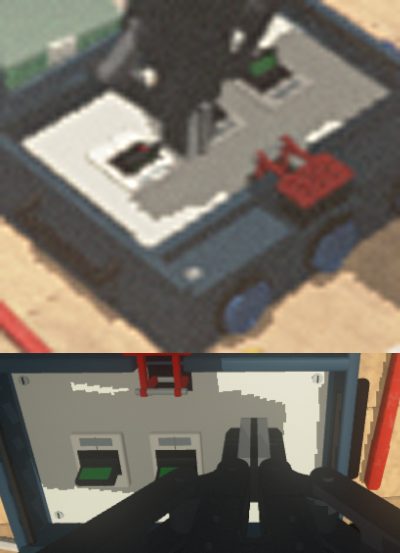

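The toggle is still red, so the tip was too high. I'll come in lower, at about 57 mm.

>>> {"fn": "carry_out", "kwargs": {"plan": [[[0,0,15],0,-1],[[-4,0,15],0,-1],[[-6,0,6],0,-1],[[0,0,0],0,-1]]}}

```text
t: 14.48
tool_pos: [0.5531, -0.0004, 0.0532]
ee_rot: [-0.137, -3.134, 0.003]
force: [-0.0, -0.0, -0.1]
opening: 0.0
```

```bash
python3 - <<'E'
from h import *
st()
E
```

```text
t 14.475 box mm [-15.2  54.   53.2] toolx yaw in box 179.53 F [-0.  -0.  -0.1] tilt [-0.005 -0.002 -1.   ] op 0.0
```

>>> {"fn": "carry_out", "kwargs": {"plan": [[[-1,0,-3],0,-1],[[-4,0,0],0,-1],[[-4,0,0],0,-1],[[-4,0,0],0,-1]]}}

```text
t: 14.98
tool_pos: [0.5661, -0.0015, 0.0571]
ee_rot: [-0.136, -3.131, 0.003]
force: [-9.6, 0.6, 8.7]
opening: -0.002
```

```bash
python3 - <<'E'
from h import *
st()
E
```

```text
t 14.975 box mm [-2.2 54.  57.1] toolx yaw in box 179.56 F [-9.6  0.6  8.7] tilt [-0.008 -0.002 -1.   ] op -0.0
```

>>> {"fn": "carry_out", "kwargs": {"plan": [[[-3,0,1],0,-1],[[-3,0,1],0,-1]]}}

```text
t: 15.22
tool_pos: [0.5697, -0.0017, 0.0553]
ee_rot: [-0.134, -3.122, 0.002]
force: [-3.9, 0.4, 3.3]
opening: -0.003
```

```bash
python3 - <<'E'
from h import *
from plant import *
st()
c=read_camera("scene"); f=c["frame"][170:245,205:290]
cv2.imwrite("pics/s11.png",cv2.resize(f,(600,529),interpolation=cv2.INTER_CUBIC))
E
```

```text
t 15.225 box mm [ 1.4 54.1 55.3] toolx yaw in box 179.59 F [-3.9  0.4  3.3] tilt [-0.016 -0.002 -1.   ] op -0.0
```

View pics/s11.png

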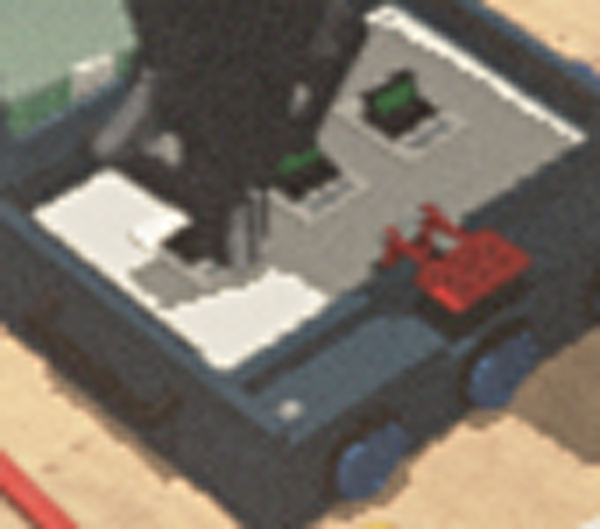

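The push is moving the toggle with low force, and the tip sits on its front face. I'll continue.

>>> {"fn": "carry_out", "kwargs": {"plan": [[[-3,0,0],0,-1],[[-3,0,0],0,-1],[[-4,0,0],0,-1],[[-3,0,0],0,-1]]}}

```text
t: 15.78
tool_pos: [0.5807, -0.0026, 0.055]
ee_rot: [-0.133, -3.113, 0.001]
force: [-19.5, 0.2, 16.2]
opening: -0.0
```

```bash
python3 - <<'E'
from h import *
st()
E
```

```text
t 15.775 box mm [12.5 54.1 55. ] toolx yaw in box 179.63 F [-19.5   0.2  16.2] tilt [-0.026 -0.002 -1.   ] op -0.0
```

>>> {"fn": "carry_out", "kwargs": {"plan": [[[6,0,0],0,-1],[[12,0,-6],0,-1],[[12,0,-25],0,-1],[[15,0,-25],0,-1],[[10,0,-20],0,-1],[[0,0,0],0,-1]]}}

```text
t: 16.52
tool_pos: [0.526, 0.0022, 0.1355]
ee_rot: [-0.134, -3.117, 0.002]
force: [-0.1, 0.7, -0.0]
opening: -0.0
```

```bash
python3 - <<'E'
from h import *
from plant import *
st()
c=read_camera("scene"); f=c["frame"][150:245,200:290];w=read_camera("wrist")
cv2.imwrite("pics/s12.png",np.hstack([cv2.resize(f,(400,422),interpolation=cv2.INTER_CUBIC),cv2.resize(w["frame"],(400,422))]))
E
```

```text
t 16.525 box mm [-42.5  54.5 135.5] toolx yaw in box 179.62 F [-0.1  0.7 -0. ] tilt [-0.021 -0.002 -1.   ] op -0.0
```

View pics/s12.png

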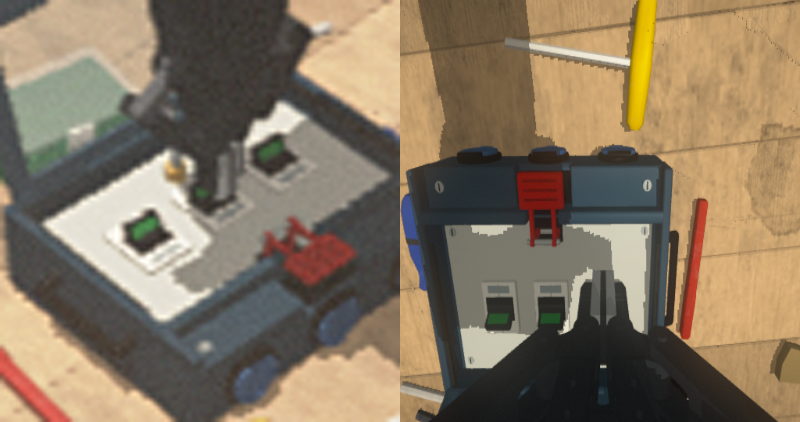

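All three toggles now show green: (145,232), (205,195) and (272,152) in the left crop. Before reaching behind the lid I'll check for tall things there.

```bash
python3 - <<'E'
from h import *
import pickle
d=pickle.load(open("c0.pkl","rb"))
for n in("top","scene"):
    t=d[n];z=t["range_z"];K=t["intrinsics"];Rm=R.from_rotvec(t["rotation"]).as_matrix()
    v,u=np.mgrid[0:384,0:512]
    p=(np.stack([(u-K[0,2])/K[0,0]*z,(v-K[1,2])/K[1,1]*z,z],-1)@Rm.T+t["origin"])[z>0]
    b=np.array([box(q) for q in p[(p[:,0]>.6)&(p[:,0]<.95)&(abs(p[:,1])<.3)]])
    b=b[(b[:,0]>95)&(b[:,0]<230)&(b[:,2]>40)&(b[:,2]<400)]
    for x in range(95,230,20):
        m=b[(b[:,0]>=x)&(b[:,0]<x+20)]
        print(n,x,[(y,int(m[(m[:,1]>=y)&(m[:,1]<y+30)][:,2].max())) for y in range(-150,180,30) if ((m[:,1]>=y)&(m[:,1]<y+30)).sum()>2])
E
```

```text
top 95 []
top 115 []
top 135 []
top 155 []
top 175 []
top 195 [(150, 70)]
top 215 [(90, 88), (120, 88), (150, 88)]
scene 95 []
scene 115 []
scene 135 []
scene 155 []
scene 175 []
scene 195 [(150, 89)]
scene 215 [(90, 89), (120, 87), (150, 88)]
```

>>> {"fn": "carry_out", "kwargs": {"plan": [[[0,0,-35],0,-1],[[0,0,-35],0,-1],[[0,0,-35],0,-1],[[0,0,-5],0,-1]]}}

```text
t: 17.12
tool_pos: [0.5266, 0.0025, 0.2399]
ee_rot: [-0.134, -3.103, -0.002]
force: [-0.4, 0.6, 0.1]
opening: -0.001
```

Nothing is tall behind the lid. I'll go over the top.

>>> {"fn": "carry_out", "kwargs": {"plan": [[[-25,-1,-5],0,-1],[[-30,-1,0],0,-1],[[-30,-1,0],0,-1],[[-30,-1,0],0,-1],[[-30,-1,0],0,-1],[[-30,0,0],0,-1],[[-10,0,0],0,-1],[[0,0,0],0,-1]]}}

```text
t: 18.12
tool_pos: [0.7099, -0.0182, 0.2151]
ee_rot: [-0.133, -3.076, -0.008]
force: [0.2, -0.1, 1.0]
opening: -0.001
```

```bash
python3 - <<'E'
from h import *
from plant import *
st()
c=read_camera("scene"); f=c["frame"][70:245,170:340]
cv2.imwrite("pics/s13.png",cv2.resize(f,None,fx=3.3,fy=3.3,interpolation=cv2.INTER_CUBIC))
E
```

```text
t 18.125 box mm [142.5  48.7 215.1] toolx yaw in box 179.56 F [ 0.2 -0.1  1. ] tilt [-0.063  0.003 -0.998] op -0.0
```

View pics/s13.png

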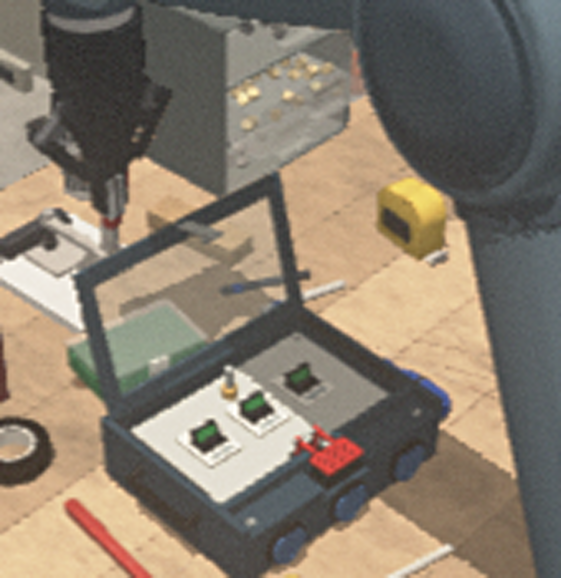

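All three toggles are green. The finger is above and behind the lid, at (110,240). I'll lower it behind the lid and pull forward.

>>> {"fn": "carry_out", "kwargs": {"plan": [[[0,0,20],0,-1],[[0,0,20],0,-1],[[0,0,5],0,-1],[[8,0,0],0,-1],[[8,0,0],0,-1]]}}

```text
t: 18.8
tool_pos: [0.6873, -0.0158, 0.1673]
ee_rot: [-0.133, -3.073, -0.009]
force: [0.3, -0.9, -0.0]
opening: 0.001
```

```bash
python3 - <<'E'
from h import *
st()
E
```

```text
t 18.8 box mm [119.8  49.4 167.3] toolx yaw in box 179.58 F [ 0.3 -0.9 -0. ] tilt [-0.066  0.003 -0.998] op 0.0
```

>>> {"fn": "carry_out", "kwargs": {"plan": [[[7,0,0],0,-1],[[7,0,0],0,-1],[[7,0,0],0,-1],[[6,0,0],0,-1],[[6,0,0],0,-1],[[6,0,0],0,-1]]}}

```text
t: 19.55
tool_pos: [0.6464, -0.0123, 0.1722]
ee_rot: [-0.133, -3.077, -0.008]
force: [-0.1, -0.2, 0.3]
opening: 0.004
```

```bash
python3 - <<'E'
from h import *
from plant import *
st()
c=read_camera("scene"); f=c["frame"][70:245,170:340]
cv2.imwrite("pics/s14.png",cv2.resize(f,None,fx=3.3,fy=3.3,interpolation=cv2.INTER_CUBIC))
E
```

```text
t 19.55 box mm [ 78.7  49.6 172.2] toolx yaw in box 179.58 F [-0.1 -0.2  0.3] tilt [-0.062  0.003 -0.998] op 0.0
```

View pics/s14.png

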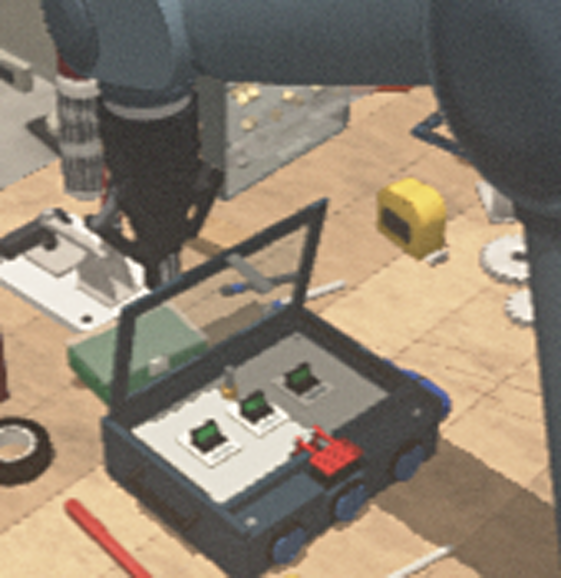

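>>> {"fn": "carry_out", "kwargs": {"plan": [[[7,0,0],0,-1],[[7,0,0],0,-1],[[7,0,1],0,-1],[[7,0,1],0,-1],[[7,0,1],0,-1],[[0,0,0],0,-1]]}}

```text
t: 20.35
tool_pos: [0.6081, -0.0088, 0.1712]
ee_rot: [-0.133, -3.076, -0.008]
force: [-0.1, 0.0, 0.5]
opening: -0.002
```

```bash
python3 - <<'E'
from h import *
from plant import *
st()
c=read_camera("scene"); f=c["frame"][70:245,170:340]
cv2.imwrite("pics/s15.png",cv2.resize(f,None,fx=3.3,fy=3.3,interpolation=cv2.INTER_CUBIC))
E
```

```text
t 20.35 box mm [ 40.3  50.  171.2] toolx yaw in box 179.58 F [-0.1  0.   0.5] tilt [-0.063  0.003 -0.998] op -0.0
```

View pics/s15.png

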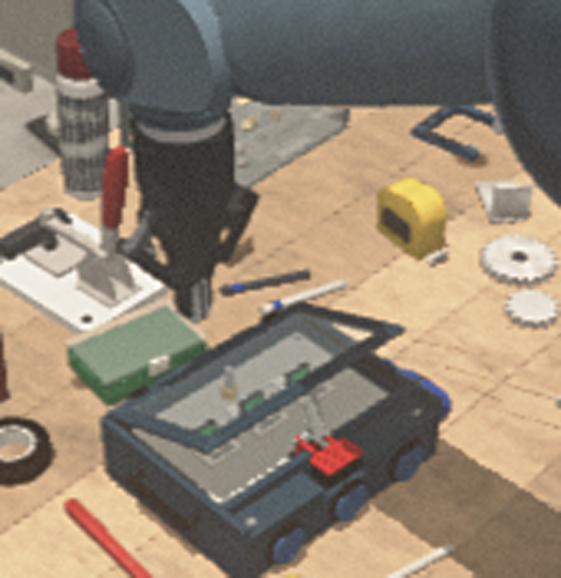

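The lid has fallen onto its pin and is ajar; its front edge runs from (205,445) to (400,330). Now I'll move above the middle of the front edge.

>>> {"fn": "carry_out", "kwargs": {"plan": [[[15,-12,0],0,-1],[[20,-12,0],0,-1],[[20,-12,0],0,-1],[[18,-10,5],0,-1],[[3,0,10],0,-1],[[0,0,10],0,-1],[[0,0,0],0,-1]]}}

```text
t: 21.28
tool_pos: [0.5275, -0.049, 0.1502]
ee_rot: [-0.132, -3.079, -0.008]
force: [0.7, 0.4, 0.5]
opening: 0.0
```

```bash
python3 - <<'E'
from h import *
st()
E
```

```text
t 21.275 box mm [-36.9   3.6 150.2] toolx yaw in box 179.61 F [0.7 0.4 0.5] tilt [-0.06   0.003 -0.998] op 0.0
```

>>> {"fn": "carry_out", "kwargs": {"plan": [[[0,-1,12],0,-1],[[0,-1,12],0,-1],[[-1,-1,10],0,-1],[[-1,0,8],0,-1],[[-1,0,8],0,-1]]}}

```text
t: 21.9
tool_pos: [0.5283, -0.0518, 0.0969]
ee_rot: [-0.131, -3.08, -0.007]
force: [-0.4, -0.3, 1.1]
opening: -0.002
```

```bash
python3 - <<'E'
from h import *
st()
E
```

```text
t 21.9 box mm [-35.8   0.9  96.9] toolx yaw in box 179.67 F [-0.4 -0.3  1.1] tilt [-0.059  0.003 -0.998] op -0.0
```

>>> {"fn": "carry_out", "kwargs": {"plan": [[[0,0,6],0,-1],[[0,0,5],0,-1],[[0,0,4],0,-1],[[0,0,3],0,-1]]}}

```text
t: 22.4
tool_pos: [0.5273, -0.0517, 0.0787]
ee_rot: [-0.13, -3.079, -0.007]
force: [-0.2, -0.1, 2.1]
opening: -0.002
```

```bash
python3 - <<'E'
from h import *
st()
E
```

```text
t 22.4 box mm [-36.9   0.9  78.7] toolx yaw in box 179.68 F [-0.2 -0.1  2.1] tilt [-0.06   0.003 -0.998] op -0.0
```

>>> {"fn": "carry_out", "kwargs": {"plan": [[[0,0,2],0,-1],[[0,0,2],0,-1]]}}

```text
t: 22.65
tool_pos: [0.5274, -0.0518, 0.0769]
ee_rot: [-0.13, -3.078, -0.007]
force: [-7.7, 2.6, 20.5]
opening: 0.005
```

>>> {"fn": "carry_out", "kwargs": {"plan": [[[0,0,2],0,-1],[[0,0,2],0,-1]]}}

```text
t: 22.9
tool_pos: [0.5274, -0.0517, 0.077]
ee_rot: [-0.129, -3.075, -0.007]
force: [-8.0, 1.9, 16.5]
opening: -0.0
```

The lid is hard down: z = 77 mm at about 20 N, more than the 7 to 9 N needed. I'll lift off and check.

>>> {"fn": "carry_out", "kwargs": {"plan": [[[0,0,-10],0,-1],[[0,0,-25],0,-1],[[0,0,-35],0,-1],[[10,-25,-35],0,-1],[[20,-40,-30],0,-1],[[20,-40,0],0,-1],[[20,-40,0],0,-1],[[0,0,0],0,-1]]}}

```text
t: 23.9
tool_pos: [0.4538, -0.196, 0.2228]
ee_rot: [-0.126, -3.082, -0.001]
force: [-0.0, 0.2, -0.5]
opening: -0.0
```

```bash
python3 - <<'E'
from h import *
from plant import *
import pickle
st()
c=read_camera("scene"); f=c["frame"][150:275,185:320];t=read_camera("top")
pickle.dump((c,t),open("c16.pkl","wb"))
cv2.imwrite("pics/s16.png",cv2.resize(f,None,fx=4.4,fy=4.4,interpolation=cv2.INTER_CUBIC))
cv2.imwrite("pics/t16.png",cv2.resize(t["frame"][125:265,190:345],None,fx=4,fy=4,interpolation=cv2.INTER_CUBIC))
E
```

```text
t 23.9 box mm [ -98.7 -148.7  222.8] toolx yaw in box 179.84 F [-0.   0.2 -0.5] tilt [-0.057 -0.002 -0.998] op -0.0
```

View pics/s16.png

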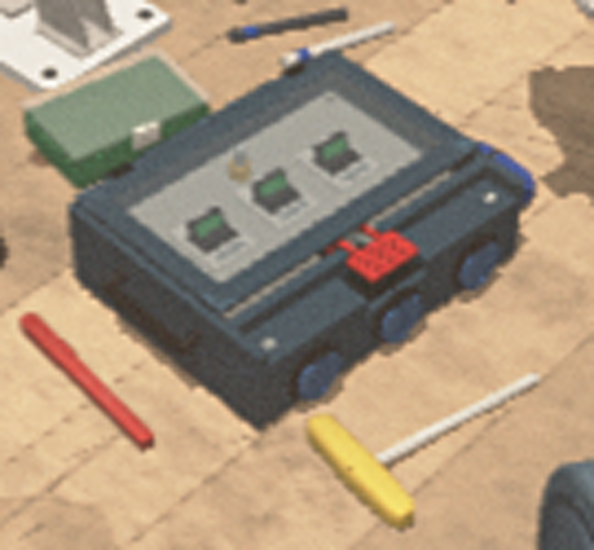

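View pics/t16.png

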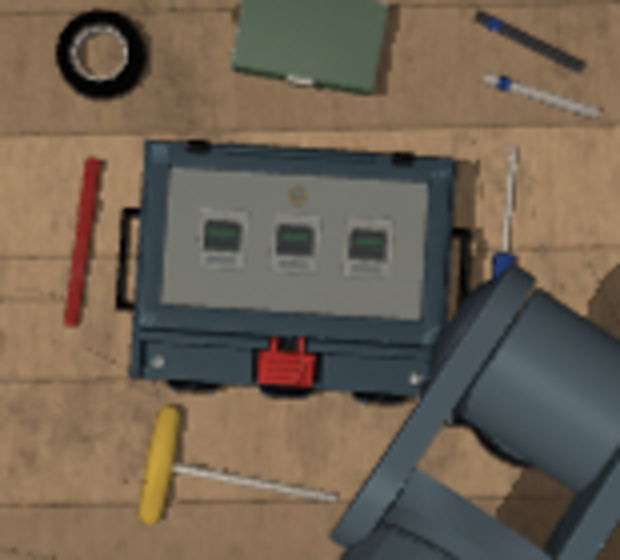

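The lid is flat and hooked, as it was at the start. The catch is up at (380,255) in the scene crop, all three toggles are green, and the arm is clear. I'll hand in.

```bash
python3 - <<'E'
from plant import *
print(finish_job())
E
```

```text
the job is handed in; nothing more can be done
None
```

The lid is shut and hooked, and all three breakers show green. I handed the job in at about 24 s of the 56 s allowed. The hand-in reports no verdict.

- **Catch and lid:** I pressed the catch and the lid sprang ajar. I then swung it up with the fingertips until it stood open by itself.
- **Tripped toggle:** The left breaker had tripped. My first push went in too high: the tip rode over the toggle and left it off. A lower push turned it on, and I backed off when the force reached about 25 N.
- **Closing:** I pulled the lid forward from behind until it dropped back onto its pin. I then pressed the middle of its front edge down until it stopped, at about 20 N and 77 mm above the bench.

**Last checks:** After I lifted off, the scene and top views showed the lid lying flat and the catch up. The bystanders I could see were in place; the arm hid part of the driver's handle in the top view, and the tape measure was outside both final pictures. The arm was clear of everything, with wrist force below 1 N. I judged the lid and catch from the pictures, not from joint readings.

**Fault:** The tool drifted about 3.5° off vertical during the moves; it did not affect the work.

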